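# Dispense a battery with the lever and ease the hatch shut

### The job

Get the battery out of the lever-operated dispenser on the desk: press the red paddle all the way down with the fingertips so that the orange hatch opens fully and the battery rolls into the front tray, then let the paddle come up slowly under the fingers, over two seconds or more, so that the hatch sinks shut and never slams. Only push on the paddle: do not grip it, and do not touch the hatch or the battery, which stays lying in the tray. Leave the tape roll, the cable plug and the grey cap where they are, and finish clear of everything with the hatch fully shut.

Things in the scene. Friction and masses are not known exactly. Their poses are not given: they have to be found in the camera images.
- dispenser: blue metal battery dispenser, fixed, front to -x. Origin on the desk under it; z up. In its frame (mm) the housing spans x -130 to 96, y -37 to 37 and is 129 high. The open tray is at the front: x -121 to -45, y -30 to 30, walls 45 high, floor 4 to 12 high; behind it the slanted hatch. The lever is on its right side (-y).
- paddle (a point): top centre of the red paddle, 38 x 38 x 7 mm, on the lever's end. Lever up: at (-135, -100, 90) mm in the dispenser's frame, tilted 0.16 rad, front edge high; fully pressed: 50 mm lower, tilted 0.16 rad the other way. It moves on an arc of radius 157 about a pivot behind it: nearly straight down (under 3 mm along x). Press from above; nothing taller is within 45 mm.
- lever (a joint): lever angle in rad: 0 = up (rest), 0.32 = paddle fully down at its stop. There is no spring: only the weight of the hatch, through the gears, brings it back up (pressing takes about 2 to 6 N at the paddle). Let go, it flies up and the hatch slams.
- hatch (a joint): hatch angle in rad: 0 = shut, 0.99 = fully open (front edge swung up). Geared to the lever: always 3.1 times the lever angle, so 10 mm of paddle travel turn it by about 0.2 rad. A falling speed above 1.5 rad/s counts as a slam.
- hatch_edge (a point): middle of the lower front edge (black rubber, on the underside) of the orange hatch panel, 119 x 76 x 5 mm, hinged at its top rear edge at (35, 0, 125) mm in the dispenser's frame. Shut, it slopes down 45 degrees to the front; fully open, the front edge is at about x = -82, z = 150 in that frame, and the panel spans y -38 to 38.
- battery_mid (a point): middle of the dark blue round battery, 26 mm diameter x 50 long, lying across the dispenser (axis along the dispenser's y). At the start it is behind the shut hatch at about (-20, 0, 53) mm in the dispenser's frame; as the hatch opens it rolls by itself down into the tray, where its middle is about 20 to 25 mm above the desk.
- battery: the same battery; origin at the middle of one end face, z along its axis.
- tape_roll: roll of black tape lying flat, 62 diameter x 19 high, loose, in front of the dispenser; origin at the middle of its underside. Bystander.
- cable_plug: beige round cable plug standing upright, 26 x 31 x 39 high, loose, left of the tray; origin at the middle of its underside. Bystander.
- grey_cap: grey dust cap lying flat, 30 diameter x 14 high, loose, to the right of the dispenser; origin at the middle of its underside. Bystander.

How it is judged:
By the outcome, as a careful person would: the job done as asked, in the order asked, and still so for the second after the job is handed in, with the robot touching nothing.
It also fails if it takes over 45 s, if anything falls off the work surface, if the arm or the gripper's body presses on something with over 40 N, if the wrist force passes 120 N, or if a joint passes its speed limit or range.

### The arm

A 6-joint arm with a two-finger parallel gripper is mounted at the origin on a cart in front of the work surface, level with it; the furniture and walls round the work are solid. World frame = base frame: x ahead of the robot, y to its left, z up, the work surface at z = 0. Lengths are in m, angles in degrees, forces in N, time in s.
With the tool pointing down it reaches from about 0.375 to 0.75 m from the base axis. Payload 9 kg.
Tool frame: the origin (TCP) lies where the fingers leave the gripper's body, on its centre line; the fingertips stand 73 mm ahead of it and the grasp point (between the pads) lies 54 mm ahead of it (robot.tip_reach is the distance from the TCP to the fingertips, in m); z points along the fingers, y is the line along which they close (so a half turn about z gives the same grasp; the last joint's range is limited). The gripper opens to 85 mm and grips with 20 to 120 N. Pads are 22 mm wide; open, the fingers measure 114 mm over their backs; the gripper's body (76 mm by 85 mm) begins 54 mm behind the grasp point. The pads swing forward as they close: fully open they stand 13 mm farther back than shut.
Start: joints at [-82.775, 5.964, 5.575, 89.605, 0, 77.527], TCP at [0.202, -0.565, 0.304] pointing down, gripper open.
Joint ranges: [-171.21, 171.21], [-48.23, 106.86], [-62.78, 66.21], [-105.2, 120.99], [-86.42, 89.51], [-180, 180]. Speed limits (degrees/s): [127.2, 127.2, 147.25, 180, 180, 180].

### API

Orientations are given as [roll, pitch, yaw] about the fixed x, y, z axes, in that order (R = Rz(yaw) Ry(pitch) Rx(roll)).
In Python, from plant import robot gives the robot as it stands. Calls block until the motion is done:
- robot.move_pose(position, orientation): joint-space move of the TCP to a pose.
- robot.line_to(position, vel=0.15, rotation=None, guard=None): straight line of the TCP; rotation=None keeps the orientation; vel is the mean speed in m/s. With guard (N) it stops when the force on the tool has changed by that much, and returns True; else False.
- robot.goto_joints(angles): joint-space move.
- robot.set_gripper(opening): finger opening in m; the grip force is fixed at half the most; returns when the fingers have stopped.
- robot.pause(seconds).
- robot.ik(position, orientation): joint angles nearest the present ones, or None.
- robot.observe(): the state.
- robot.grab_frame(name): name is "side" or "top"; returns the picture (480x640x3 uint8, blue, green, red); there is no depth.
- robot.get_calibration(name): a dict with "vertical_fov" (degrees; the focal length in pixels is half the picture's height over the tangent of half this angle, whatever the lens; pixels are square), "cx", "cy" (the principal point, pixels), "rvec" (rotation vector, rad) and "tvec" (3), from world to camera coordinates, as OpenCV has them. Camera axes: x right, y down, z forward; pixel columns grow to the right and rows downward; lengths in m; the calibration is good to about 2 mm. A picture is of the moment at which its call begins. get_calibration takes no time and is no camera call.
A pose or a line that the arm cannot do raises robot.IKError and nothing moves.
- robot.job_done(): hands the job in; it is judged then, once.
The state is a dict: "time": time; "q": joint angles; "qvel": joint speeds; "joint_torque": joint torques, N m; "tool_pos": TCP position; "tcp_rot": TCP orientation; "ft_force": force on the tool from outside, world axes, zero at the start; "torque": the same for the moment, N m; "gripper_width": finger opening in m; "gripper_force": force on a finger pad.
Only numpy, scipy, OpenCV 4.12 (cv2) and the standard library are available. Lean on these libraries where they do the work, as an engineer would, in place of code of your own. Each camera call takes 0.05 s, during which the arm holds its last target. There are 200 camera calls.

## Working session

There is one attempt and no reset: what is moved stays moved. The work goes in short steps, each a Python script; the robot and the scene stay as the last script left them, time stands still between calls to the robot, and variables do not carry over. Pictures are saved under pics/ and viewed, at most 10 in all, crops included, and the job is handed in when it is done.

```bash
mkdir -p pics; ls
python3 - <<'E'
from plant import robot
import cv2
for n in("side","top"):
    cv2.imwrite(f"pics/{n}0.png",robot.grab_frame(n)); print(robot.get_calibration(n))
print(robot.observe())
E
```

```text
pics
{'vertical_fov': 42.149593217883705, 'cx': 309.1200789208704, 'cy': 240.0361283208247, 'rvec': array([ 0.0738165 , -2.68504193,  1.60574849]), 'tvec': array([0.59888835, 0.11439964, 0.88816593])}
{'vertical_fov': 43.35937449619183, 'cx': 332.8154419972511, 'cy': 228.1360677932036, 'rvec': array([ 2.09794003, -2.11263866,  0.24415804]), 'tvec': array([-0.06274321,  0.58861122,  1.05378477])}
{'time': 0.1, 'q': array([-8.27734688e+01,  5.99633276e+00,  5.53228742e+00,  8.96054688e+01,
       -5.26540374e-04,  7.75270492e+01]), 'qvel': array([ 0.03519711,  0.00287812,  0.16210311, -0.01261427, -0.06508897,
       -0.01155321]), 'joint_torque': array([ 7.81787967e-03, -5.58201528e+01,  5.04725361e+01,  1.28312304e-02,
       -1.99369651e-04, -1.41521696e-05]), 'tool_pos': array([ 0.20223469, -0.56466241,  0.30319585]), 'tcp_rot': array([-1.79932013e+02, -1.44994495e-02,  1.96994737e+01]), 'ft_force': array([ 0.92803158, -0.44489266, -0.21333954]), 'torque': array([-0.06847348, -0.04966377, -0.07281094]), 'gripper_force': 0.0, 'gripper_width': 0.08559554901881634}
```

View pics/top0.png

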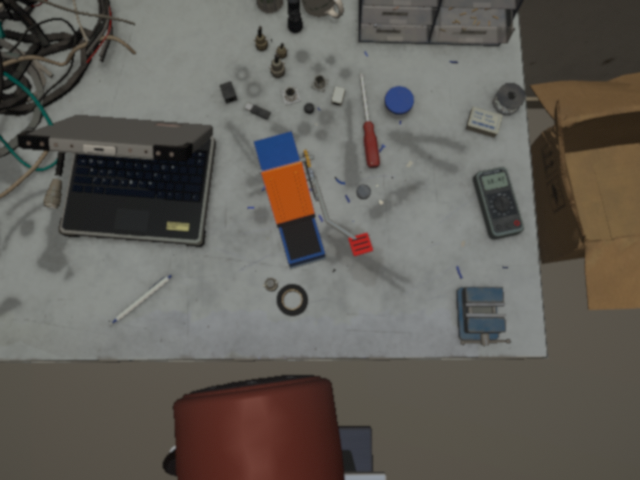

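View pics/side0.png

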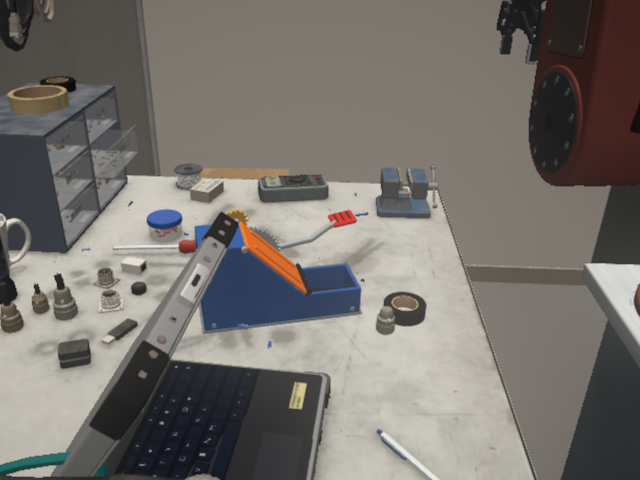

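The top view shows the red paddle at about (361,244), the orange hatch around (288,192), the tape at (292,299), the plug at (270,284) and the cap at (363,191). In the side view the paddle is at about (343,218). Next I triangulate the paddle and get the yaw.

```bash
cat > h.py <<'E'
import cv2, numpy as np
from plant import robot
def cam(n):
    c=robot.get_calibration(n); f=240/np.tan(np.radians(c["vertical_fov"]/2))
    R=cv2.Rodrigues(c["rvec"])[0]; t=np.array(c["tvec"])
    K=np.array([[f,0,c["cx"]],[0,f,c["cy"]],[0,0,1]]); return K,R,t
def ray(n,p):
    K,R,t=cam(n); return -R.T@t, R.T@np.linalg.inv(K)@[p[0],p[1],1]
def onz(n,p,z):
    o,d=ray(n,p); return o+d*(z-o[2])/d[2]
def tri(a,b):
    P=[np.c_[K@R,K@t] for K,R,t in (cam("top"),cam("side"))]
    X=cv2.triangulatePoints(*P,np.float64(a).reshape(2,1),np.float64(b).reshape(2,1)); return (X[:3]/X[3]).ravel()
def blob(img,lo,hi,box):
    m=cv2.inRange(cv2.cvtColor(img,cv2.COLOR_BGR2HSV),lo,hi)
    k=np.zeros_like(m); x0,y0,x1,y1=box; k[y0:y1,x0:x1]=1; m*=k
    c=cv2.findContours(cv2.morphologyEx(m,cv2.MORPH_CLOSE,np.ones((5,5))),cv2.RETR_EXTERNAL,cv2.CHAIN_APPROX_NONE)[0]
    return cv2.minAreaRect(max(c,key=cv2.contourArea))
E
python3 - <<'E'
from h import *
t=cv2.imread("pics/top0.png"); s=cv2.imread("pics/side0.png")
def red(im,box): return blob(im,(0,200,120),(4,255,255),box)
a=red(t,(340,225,385,265)); b=red(s,(320,205,362,232)); print(a,b)
p=tri(a[0],b[0]); print("paddle",p)
bx=cv2.boxPoints(a); print("corners",[onz("top",q,p[2]).round(4) for q in bx])
o=blob(t,(5,150,100),(20,255,255),(240,140,330,240)); q=cv2.boxPoints(o); q=q[np.argsort(q[:,1])]; print("hatch",q)
h=onz("top",q[:2].mean(0),.127); e=onz("top",q[2:].mean(0),.043); d=h-e; print(h,e)
# world direction front->back
yaw=np.arctan2(d[1],d[0]); print("yaw",np.degrees(yaw),np.hypot(d[0],d[1]))
Rz=np.array([[np.cos(yaw),-np.sin(yaw)],[np.sin(yaw),np.cos(yaw)]])
o1=h[:2]-Rz@[.035,0]; print("origin",o1,"paddle pred",o1+Rz@[-.135,-.1])
for n,px in dict(tape=(292,299),plug=(270,284),cap=(363,191)).items(): print(n,onz("top",px,.015).round(3))
big=cv2.resize(t[120:320,230:400],None,fx=3,fy=3,interpolation=cv2.INTER_CUBIC); cv2.imwrite("pics/c1.png",big)
E
```

```text
Traceback (most recent call last):
  File "h.py", line 18, in blob
    return cv2.minAreaRect(max(c,key=cv2.contourArea))
                           ~~~^^^^^^^^^^^^^^^^^^^^^^^
ValueError: max() iterable argument is empty
```

```bash
cat > r.py <<'E'
from h import *
t=cv2.imread("pics/top0.png"); s=cv2.imread("pics/side0.png")
def red(im,box): return blob(im[:,:,::-1].copy(),(114,150,100),(130,255,255),box)
a=red(t,(340,225,385,265)); b=red(s,(320,205,362,232)); print(a,b)
p=tri(a[0],b[0]); print("paddle",p)
bx=cv2.boxPoints(a); print("corners",[onz("top",q,p[2]).round(4) for q in bx])
o=blob(t,(5,150,100),(20,255,255),(240,140,330,240)); q=cv2.boxPoints(o); q=q[np.argsort(q[:,1])]; print("hatch",q)
h=onz("top",q[:2].mean(0),.127); e=onz("top",q[2:].mean(0),.043); d=h-e; print(h,e)
yaw=np.arctan2(d[1],d[0]); print("yaw",np.degrees(yaw),np.hypot(d[0],d[1]))
Rz=np.array([[np.cos(yaw),-np.sin(yaw)],[np.sin(yaw),np.cos(yaw)]])
o1=h[:2]-Rz@[.035,0]; print("origin",o1,"paddle pred",o1+Rz@[-.135,-.1])
for n,px in dict(tape=(292,299),plug=(270,284),cap=(363,191)).items(): print(n,onz("top",px,.015).round(3))
E
python3 r.py
```

```text
((360.1999816894531, 244.1000213623047), (18.657434463500977, 19.289892196655273), 71.56504821777344) ((342.0000305175781, 218.00003051757812), (12.611852645874023, 24.73863410949707), 75.96376037597656)
paddle [ 0.55449192 -0.11624502  0.08479909]
corners [array([ 0.5649, -0.0944,  0.0848]), array([ 0.576 , -0.1279,  0.0848]), array([ 0.5431, -0.1379,  0.0848]), array([ 0.5321, -0.1046,  0.0848])]
hatch [[300.6706  161.25223]
 [260.98218 172.36499]
 [315.1587  212.99554]
 [275.47028 224.1083 ]]
[0.6877949 0.0259897 0.127    ] [0.61270048 0.00416719 0.043     ]
yaw 16.20391680967511 0.07820098561214911
origin [0.65418529 0.01622272] paddle pred [ 0.55245389 -0.1174774 ]
tape [0.463 0.011 0.015]
plug [0.492 0.053 0.015]
cap [ 0.675 -0.127  0.015]
```

Run:
```python
from h import *
print(robot.tip_reach)
robot.set_gripper(0.0)
P=[.5540,-.119]
robot.move_pose(P+[.205],[180,0,17]); 
o=robot.observe(); print(o["time"],o["tool_pos"],o["ft_force"],o["gripper_width"])
cv2.imwrite("pics/side1.png",robot.grab_frame("side")); cv2.imwrite("pics/top1.png",robot.grab_frame("top"))
s=cv2.imread("pics/side1.png")[120:320,180:420]; t=cv2.imread("pics/top1.png")[120:320,230:400]
cv2.imwrite("pics/c1.png",cv2.resize(np.hstack([s,t]),None,fx=1.9,fy=1.9,interpolation=cv2.INTER_CUBIC))
```

```text
0.0726
2.9417 [ 0.55399632 -0.11988887  0.20521176] [ 0.20862782 -0.54127093  0.26479268] 0.0001432105861925665
```

View pics/c1.png

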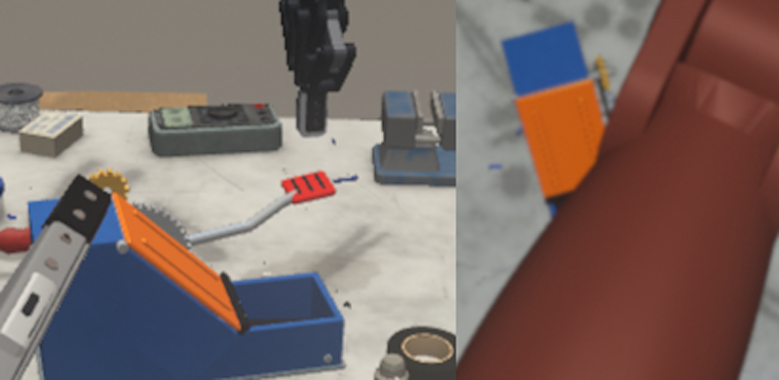

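The closed fingertips, at (311,135) in the crop, stand right above the paddle at (308,186). Next I press with a force guard.

Run:
```python
from h import *
P=[.5540,-.119]
robot.line_to(P+[.18],vel=.05)
g=robot.line_to(P+[.150],vel=.02,guard=14); o=robot.observe(); print(g,o["time"],o["tool_pos"],o["ft_force"])
if not g:
    g=robot.line_to(P+[.104],vel=.02,guard=14)
robot.pause(.8)
o=robot.observe(); print(g,o["time"],o["tool_pos"],o["ft_force"])
s=robot.grab_frame("side")[120:320,180:420]
cv2.imwrite("pics/c2.png",cv2.resize(s,None,fx=2.5,fy=2.5,interpolation=cv2.INTER_CUBIC))
```

```text
False 5.3417 [ 0.55405634 -0.1190572   0.15012239] [-3.16805568 -0.98376894  4.28647864]
True 7.825 [ 0.55467622 -0.11900129  0.11310658] [-2.46715812  0.7299261   9.00137949]
```

View pics/c2.png

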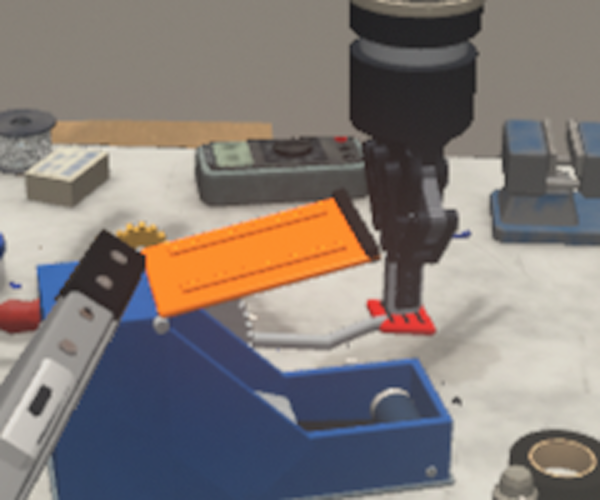

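The hatch is open and the battery lies in the tray at about crop (395,408). I'll nudge down against the stop to be sure it is fully open, then release slowly.

Run:
```python
from h import *
P=[.5545,-.119]
g=robot.line_to(P+[.109],vel=.01,guard=12)
o=robot.observe(); print(g,o["time"],o["tool_pos"],o["ft_force"])
robot.pause(.3)
z=.110
for z in (.135,.150,.185):
    robot.line_to(P+[z],vel=.011); o=robot.observe(); print(o["time"],o["tool_pos"],o["ft_force"])
s=robot.grab_frame("side")[120:320,180:420]
cv2.imwrite("pics/c3.png",cv2.resize(s,None,fx=2.5,fy=2.5,interpolation=cv2.INTER_CUBIC))
```

```text
True 8.1417 [ 0.55468274 -0.11899891  0.11313949] [-3.1936551   1.25853938  7.85916648]
10.5833 [ 0.55455829 -0.11908258  0.13502794] [-3.19854949 -1.69221759  4.1317097 ]
12.1 [ 0.55460302 -0.118935    0.15001461] [ 2.94080979 -0.42619736  3.93552039]
15.4333 [ 0.55448692 -0.11901941  0.1849657 ] [ 0.68806149 -0.40018027  0.1204929 ]
```

View pics/c3.png

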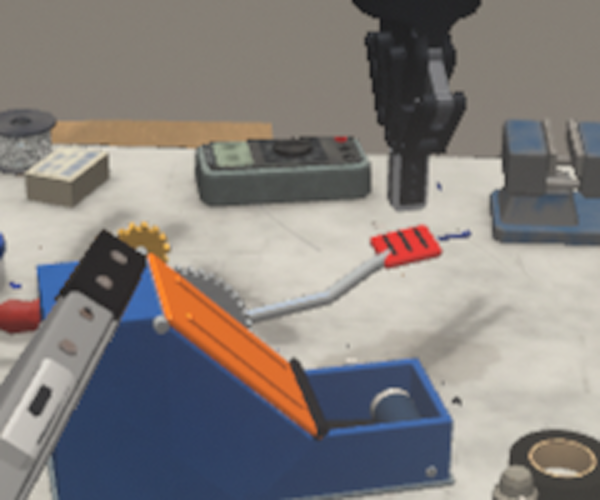

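The hatch is shut, the paddle is up and free at (405,245), and the battery is in the tray. I'll back off and hand in.

Run:
```python
from h import *
robot.line_to([.5545,-.119,.28],vel=.1); robot.pause(.5)
print(robot.observe()["time"],robot.observe()["ft_force"]); print(robot.job_done())
```

```text
17.0833 [ 0.56879703  0.41664616 -0.63133193]
the job is handed in; nothing more can be done
None
```

I pressed the paddle to its stop and the battery rolled into the front tray; I then let the paddle up over about 4 s, the hatch looked shut in the side view, the arm is clear, and the job was handed in at 17 s.

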